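Switch the solvent selector to line six and start the pump

ROBOT

A 6-joint arm with a two-finger parallel gripper is mounted at the origin on the work surface. World frame = base frame: x ahead of the robot, y to its left, z up, the work surface at z = 0. Lengths are in m, angles in rad, forces in N, time in s.
With the tool pointing down it reaches from about 0.35 to 0.875 m from the base axis. Payload 15.5 kg.
Tool frame: the origin (TCP) lies at the very end of the fingers, on their centre line; the grasp point (between the pads) lies 19 mm behind it (robot.pinch_z is the distance from the TCP to the grasp point, in m); z points along the fingers, y is the line along which they close (so a half turn about z gives the same grasp; the last joint's range is limited). The gripper opens to 85 mm and grips with 20 to 120 N. Pads are 22 mm wide; open, the fingers measure 114 mm over their backs; the gripper's body (76 mm by 85 mm) begins 54 mm behind the grasp point. The pads swing forward as they close: fully open they stand 13 mm farther back than shut.
Start: joints at [-1.294, 0.494, 1.345, -0, 1.302, -0.096], TCP at [0.227, -0.582, 0.231] pointing down, gripper open.
Joint ranges: [-2.91, 2.91], [-0.82, 2.16], [0.22, 2.67], [-1.22, 4.37], [0.12, 2.79], [-3.08, 3.08]. Speed limits (rad/s): [1.89, 1.89, 2.57, 3.01, 3.01, 3.01].

INTERFACE

Orientations are given as a rotation vector (axis times angle).
In Python, from workcell import robot gives the robot as it stands.
- The arm moves only by the tool send_rows, never from a script. Its argument "moves" is one flat list of numbers, 6 for each row, row after row: the shift along the tool's x, y, z in units of 25 mm (1.0 is 25 mm), then the turn, a rotation vector about the tool's x, y, z in units of 6 degrees (1.0 is 6 degrees). A call has exactly 10 rows; each row shifts and turns the commanded pose from where the row before left it, along the tool's axes as they then stand; what a row does not reach is not made up. A row lasts 1/10 s, in which the tool goes at most 50 mm and 8.59 degrees, less where a joint would pass 70% of its speed; a pose out of reach is approached as far as the arm can. A call is refused whole if a number of a shift passes 1 or a number of a turn 1, either way. A call with a gripper value outside its range is refused whole. "grip" is the gripper command: -1 is shut, 1 is fully open, values between are in proportion, set as the call begins (left out, the last holds). The fingers move at their own pace and stop on an object; the grip force is fixed at half the most. Time passes only in rows, so rows that do not move let the fingers close, or fill a call up. It gives the time, the measured TCP pose, the force, the opening and the grip force at its end, in the units of the state.
- robot.get_obs(): the state, without advancing time (a new reading comes with each control period).
- robot.get_image(name): name is "scene" or "top"; returns (picture, depth): 420x560x3 uint8, red, green, blue; 420x560 float32, m along the optical axis (not along the pixel's ray), 0 where there is no reading.
- robot.camera_params(name): a dict with "fx", "fy", "cx", "cy" (pixels), "cam_to_world" (4x4, takes a point from camera to world coordinates). Camera axes: x right, y up, looking along -z (the intrinsics and any distortion apply to the point x, -y, -z); pixel columns grow to the right and rows downward; lengths in m; the calibration is good to about 2 mm. A picture is of the moment at which its call begins. camera_params takes no time and is no camera call.
- robot.finish_job(): hands the job in; it is judged then, once.
Trained networks look in the newest picture that a camera, given by its name, has taken for a name from the list of things; names that differ only in an ending like _2 or _b are one class to them, and where a whole thing is asked for, a point or a joint stands for the part that bears it (a point fixed in the world has none). Each returns a list of dicts, best first, with "p" (0 to 1); they miss things now and then, are a little off and sometimes report something else, mostly with a low value. They report only what shows in the picture. A call takes as long as a camera call. They do not tell look-alikes from the thing itself.
- robot.search_frame(camera, target): "at" ([column, row] in pixels, amid what is visible of it).
- robot.mark_of(camera, target): "at" ([column, row] in pixels: a listed point, or the origin of a listed thing).
The state is a dict: "time_s": time; "q": joint angles; "qd": joint speeds; "joint_torque": joint torques, N m; "tcp_pos": TCP position; "tool_rot": TCP orientation; "ft_force": force on the tool from outside, world axes, zero at the start; "ft_torque": the same for the moment, N m; "opening": finger opening in m; "gripper_force": force on a finger pad.
Only numpy, scipy, OpenCV 4.12 (cv2) and the standard library are available. Lean on these libraries where they do the work, as an engineer would, in place of code of your own. Each camera call takes 0.05 s, during which the arm holds its last target. There are 200 camera calls.

TASK

Pushing with a fingertip, turn the lever of the solvent selector to its sixth position, counting the bar mark as the first and going clockwise seen from above, and leave it seated in that click. Only then press the round button on the small start box fully down and let it come up again. Do not pinch the lever between the fingers, leave the small knob alone, and do not shift or lift anything else.

Things in the scene. Friction and masses are not known exactly. Their poses are not given: they have to be found in the camera images.
- valve: solvent selector unit, fixed to the bench: dark grey case 200 x 200 x 60 mm, origin at the centre of its underside, z up. On top, centred, a round aluminium dial plate 160 mm across, 3 mm thick, with eight dark marks 70 mm from its centre, 30 degrees apart: first a bar 14 x 6 mm, then clockwise seven dots of 6 mm; no mark on the side facing the unit's -x
- mark_first (a point): the first mark (bar), on the dial plate's face: 105 degrees counter-clockwise (from above) from the unit's own +x direction, 70 mm from the dial's centre. The first click points here
- mark_sixth (a point): the sixth mark (a dot), on the dial plate's face: 45 degrees clockwise (from above) from the unit's own +x direction, 70 mm from the dial's centre. The lever must end pointing here
- dial_centre (a point): centre of the dial on the plate's upper face, on the lever's vertical turning axis; 63 mm above the bench
- selector (a joint): lever angle in rad, growing clockwise seen from above: 0 at the first mark, a click each 0.524 rad (30 degrees), sixth at 2.618, eighth and last at 3.665; stops just beyond the first and last. Starts in the first, second or third click. Sprung: a push of 2 to 3 N 38 mm from the axis moves it out of a click; past half way (0.26 rad) it springs into the next click and stays
- selector_tip (a point): top of the lever's outer end, 58 mm from the axis, 36 mm above the dial plate; x axis outward along the lever. The lever is a black upright blade from 13 mm behind the axis to 59 mm out, 16 mm thick, sides from 4 to 32 mm above the plate, white line on its ridge near the outer end; round hub at its foot 40 mm across, 12 mm tall. Pushing its left side turns it clockwise
- trim (a joint): turn (rad, 0 at the start) of the small black knob on the unit's corner, 74 mm towards the unit's -x and 74 mm towards its -y from the dial's centre, on a base 48 mm across, top about 44 mm above the case. To be left alone
- startbox: start box, fixed to the bench: dark grey, 90 x 90 x 45 mm, origin at the centre of its underside. It stands left or right of the selector unit
- start (a joint): travel of the start button in m: 0 up, 0.006 fully down; a spring button, about 5 N fully down, comes up by itself
- start_top (a point): centre of the top of the round white start button, 32 mm across, in a black round collar 48 mm across in the middle of the start box; its top 67 mm above the bench and 10 mm above the collar when up; pressed straight down
- vial_rack: bystander, loose: blue rack 110 x 80 x 30 mm with small vials standing out 17 mm, on the side of the unit where the start box is not; origin at the centre of its underside. Not to be shifted or lifted
- vial: bystander, loose: small amber vial, 25 mm across, 42 mm tall, standing on the selector unit's corner, 78 mm towards its -x and 78 mm towards its +y; origin at the centre of its underside. Not to be shifted or lifted
- bottle_big: bystander, loose: amber bottle, 86 mm across, 170 mm tall, blue cap; origin at the centre of its underside. Not to be shifted or lifted
- bottle_small: bystander, loose: amber bottle, 70 mm across, 140 mm tall, blue cap; origin at the centre of its underside. Not to be shifted or lifted
- beaker: bystander, loose: glass beaker, 64 mm across, 70 mm tall; origin at the centre of its underside. Not to be shifted or lifted
- mouse: bystander, loose: computer mouse, 100 x 60 x 32 mm; origin at the centre of its underside. Not to be shifted or lifted
- capbox: bystander, loose: round white tub, 60 mm across, 35 mm tall; origin at the centre of its underside. Not to be shifted or lifted
There are look-alikes about, which are no part of the job. Leave any turquoise look-alike of the startbox alone.

How it is judged:
On the way, in this order (a step that is already met when the one before it is completed fails the run):
1. the lever stands seated in the sixth click (value of joint selector between 2.498 and 2.738 rad and velocity of joint selector between -0.05 and 0.05 rad/s), for 0.4 s.
2. the start button is pressed fully down (value of joint start above 0.0045 m and value of joint selector between 2.498 and 2.738 rad), for 0.05 s.
At the end, for the whole second after the job is handed in: the lever rests within 0.12 rad (7 degrees) of the sixth click and the start button, pressed at least 4.5 of its 6 mm, is up again (within 1.5 mm) (value of joint selector between 2.498 and 2.738 rad and value of joint start below 0.0015 m); the robot touches nothing.
It fails at once if the start button is pressed (over 3 mm) while the lever is not in the sixth click (value of joint start above 0.003 m and not (value of joint selector between 2.498 and 2.738 rad)).
It fails at once if the lever is pinched: over 3 N from the fingers on both of its sides at once (contact force between the fingers and selector_c0 above 3 N and contact force between the fingers and selector_c1 above 3 N).
It fails at once if the small knob is turned by more than 0.3 rad (value of joint trim above 0.3 rad).
It fails at once if a bystander is shifted or lifted (30 mm; the vial 20 mm) (distance of any of vial_rack, bottle_big, bottle_small, beaker, mouse, capbox from where it was at the start of the episode above 0.03 m or distance of vial from where it was at the start of the episode above 0.02 m).
It also fails if it takes over 64 s, if anything falls off the work surface, if the arm or the gripper's body presses on something with over 40 N, if the wrist force passes 120 N, or if a joint passes its speed limit or range.

## Working session

There is one attempt and no reset: what is moved stays moved. The work goes in short steps, Python scripts to look and compute and a tool call to move; the robot and the scene stay as the last step left them, time stands still between calls to the robot, and variables do not carry over. Pictures are saved under pics/ and viewed, at most 10 in all, crops included, and the job is handed in when it is done.

Besides the shell and the picture viewer there is one more tool, called after ">>>" as a command line: name --argument value ..., lists and objects as JSON in quotes. send_rows: Moves the arm, as the interface text tells. Its arguments: {"type":"object","properties":{"moves":{"type":"array","items":{"type":"number"}},"grip":{"type":"number"}},"required":["moves"]}

```bash
mkdir -p pics; cat > h.py <<'E'
import numpy as np, cv2
from workcell import robot
def world(cam,dep,u,v,z=None):
    p=robot.camera_params(cam);T=np.array(p["cam_to_world"])
    d=np.array([(u-p["cx"])/p["fx"],-(v-p["cy"])/p["fy"],-1.0])
    if z is None: s=dep[int(round(v)),int(round(u))]
    else: s=(z-T[2,3])/(T[:3,:3]@d)[2]
    return T[:3,:3]@(d*s)+T[:3,3]
E
python3 - <<'E'
from h import *
for c in ["top","scene"]:
    im,d=robot.get_image(c); cv2.imwrite(f"pics/{c}0.png",im[:,:,::-1]); np.save(f"{c}d.npy",d)
    print(c,{k:(np.round(v,3).tolist() if k=="cam_to_world" else v) for k,v in robot.camera_params(c).items()})
    for n in ["dial_centre","mark_first","mark_sixth","selector_tip","start_top","startbox","valve","vial","trim"]:
        for r in robot.mark_of(c,n)[:3]:
            u,v=r["at"]; z={"dial_centre":.063,"mark_first":.063,"mark_sixth":.063,"selector_tip":.099,"start_top":.067,"startbox":0,"valve":0,"vial":.06}.get(n)
            print(n,round(r["p"],2),np.round([u,v]),np.round(world(c,d,u,v,z),3))
print(robot.get_obs())
E
```

```text
top {'fx': 475.4602924305513, 'fy': 475.4602924305513, 'cx': 273.1175444709278, 'cy': 208.86758304487776, 'cam_to_world': [[-0.016, 0.981, -0.194, 0.208], [-1.0, -0.015, 0.007, -0.025], [0.004, 0.194, 0.981, 1.502], [0.0, 0.0, 0.0, 1.0]]}
dial_centre 0.74 [250. 182.] [0.579 0.034 0.063]
mark_first 0.73 [233. 193.] [0.545 0.089 0.063]
mark_first 0.39 [247. 181.] [0.582 0.044 0.063]
mark_first 0.23 [268. 165.] [ 0.631 -0.021  0.063]
mark_sixth 0.56 [267. 166.] [ 0.628 -0.018  0.063]
selector_tip 0.46 [239. 167.] [0.616 0.069 0.099]
start_top 0.65 [359. 205.] [ 0.5   -0.3    0.067]
start_top 0.59 [258. 256.] [0.348 0.013 0.067]
startbox 0.89 [259. 261.] [0.339 0.011 0.   ]
startbox 0.76 [356. 208.] [ 0.501 -0.302  0.   ]
startbox 0.66 [378. 305.] [ 0.194 -0.357 -0.   ]
valve 0.87 [254. 188.] [0.573 0.025 0.   ]
vial 0.49 [232. 208.] [0.497 0.092 0.06 ]
vial 0.47 [232. 191.] [0.551 0.09  0.06 ]Traceback (most recent call last):
  File "<stdin>", line 6, in <module>
ValueError: it knows: beaker, bottle_big, bottle_small, capbox, dial_centre, mark_first, mark_sixth, mouse, selector_tip, start_top, startbox, valve, vial, vial_rack
```

```bash
python3 - <<'E'
from h import *
im,d=robot.get_image("top"); np.save("topd.npy",d);np.save("top.npy",im)
big=cv2.resize(im[90:330,170:450],None,fx=2.8,fy=2.5*2.8/2.5*1,interpolation=cv2.INTER_CUBIC)[:600]
a=cv2.resize(im[100:314,170:455],(800,600),interpolation=cv2.INTER_CUBIC); cv2.imwrite("pics/t1.png",a[:,:,::-1])
im,d=robot.get_image("scene"); np.save("scened.npy",d);np.save("scene.npy",im);cv2.imwrite("pics/s1.png",im[:,:,::-1])
c="scene"
for n in ["dial_centre","mark_first","mark_sixth","selector_tip","start_top","startbox"]:
        for r in robot.mark_of(c,n)[:3]:
            u,v=r["at"]; z={"dial_centre":.063,"mark_first":.063,"mark_sixth":.063,"selector_tip":.099,"start_top":.067,"startbox":0}.get(n)
            print(n,round(r["p"],2),np.round([u,v]),np.round(world(c,d,u,v,z),3))
print(robot.get_obs())
E
```

```text
dial_centre 0.62 [280. 266.] [0.582 0.039 0.063]
mark_first 0.58 [305. 267.] [0.557 0.091 0.063]
mark_sixth 0.79 [253. 278.] [ 0.638 -0.004  0.063]
mark_sixth 0.36 [318. 247.] [0.492 0.098 0.063]
selector_tip 0.56 [290. 275.] [0.608 0.074 0.099]
start_top 0.7 [311. 190.] [0.352 0.011 0.067]
start_top 0.58 [239. 160.] [ 0.354 -0.2    0.067]
start_top 0.56 [220. 102.] [ 0.195 -0.352  0.067]
startbox 0.77 [314. 203.] [0.341 0.021 0.   ]
startbox 0.66 [219. 121.] [ 0.21 -0.35  0.  ]
startbox 0.63 [243. 175.] [ 0.349 -0.192  0.   ]
{'time_s': 0.85, 'q': array([-1.29449499e+00,  4.93596086e-01,  1.34549612e+00, -1.92298002e-05,
        1.30249063e+00, -9.55502334e-02]), 'qd': array([ 1.73493437e-03,  1.85446189e-03,  5.64506758e-04, -9.48056736e-04,
       -6.28799338e-04, -2.48293096e-05]), 'joint_torque': array([-2.78782994e-03, -8.82009459e+01, -3.84255087e+01, -2.62229560e-04,
        1.32545447e-03,  6.37990780e-06]), 'tcp_pos': array([ 0.22705773, -0.58230341,  0.23128072]), 'tool_rot': array([ 3.08743625e+00,  5.80749399e-01, -2.76148632e-05]), 'ft_force': array([-0.16141028,  0.50728538, -0.42407193]), 'ft_torque': array([ 0.07573824, -0.00194798,  0.00982873]), 'gripper_force': 0.0, 'opening': 0.08534751310726406}
```

View pics/t1.png

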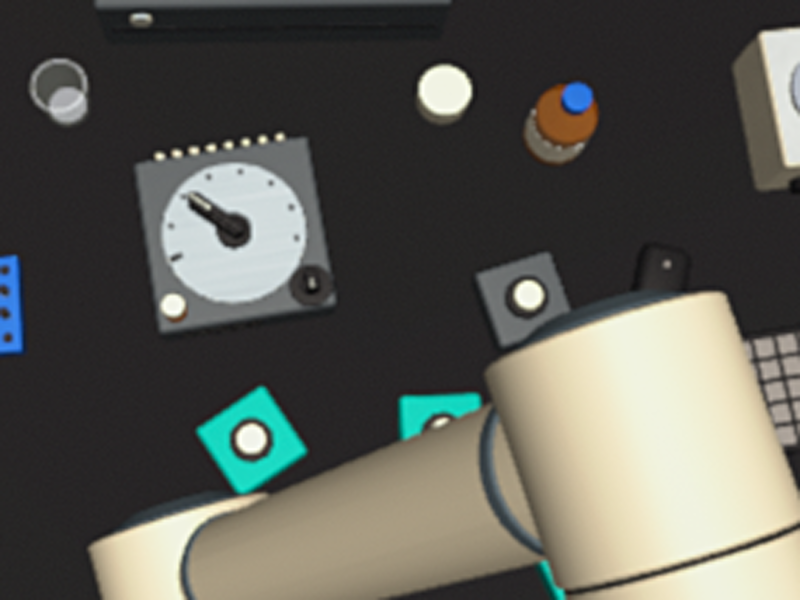

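View pics/s1.png

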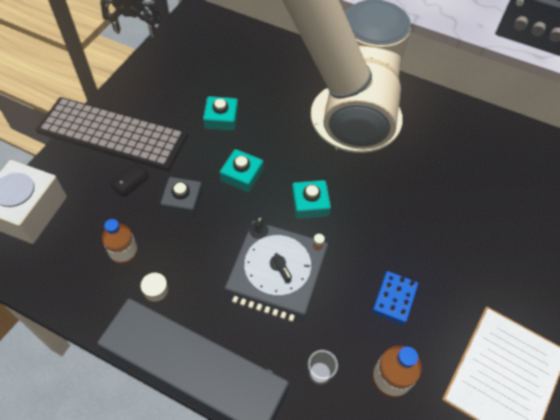

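The top crop shows the lever pointing at the third mark (185,197), the bar at (176,258), and the sixth dot at (270,183). The grey start box is at crop (525,295); the turquoise boxes are look-alikes. Next I fit the unit's pose from the marks.

```bash
python3 - <<'E'
from h import *
from scipy.optimize import least_squares
d=np.load("topd.npy")
f=lambda x,y:(170+(x+.5)*285/800-.5,100+(y+.5)*214/600-.5)
M=[(176,258),(171,225),None,(208,177),(240,171),(270,183),(291,207),(297,238)]
A=[];P=[]
for i,m in enumerate(M):
    if m: A.append(np.radians(105-30*i));P.append(world("top",d,*f(*m),.063)[:2])
A=np.array(A);P=np.array(P)
r=least_squares(lambda x:(x[:2]+.07*np.c_[np.cos(A+x[2]),np.sin(A+x[2])]-P).ravel(),[.58,.035,0])
c=r.x[:2];yaw=r.x[2];print("centre",c,"yaw deg",np.degrees(yaw),"res",np.round(r.fun,4))
for i in range(8):
    a=np.radians(105-30*i)+yaw; print(i+1,np.degrees(a),c+.07*np.array([np.cos(a),np.sin(a)]))
t=world("top",d,*f(190,197),.099)[:2];print("tip",t,np.degrees(np.arctan2(*(t-c)[::-1])),np.linalg.norm(t-c))
u=f(527,295);print("button",world("top",d,*u,.067),world("top",d,*u))
sd=np.load("scened.npy");print("button scene",world("scene",sd,180,189,.067),world("scene",sd,180,189)); 
# point clouds
def cloud(cam,D):
    v,u=np.mgrid[:420,:560];p=robot.camera_params(cam);T=np.array(p["cam_to_world"])
    X=np.stack([(u-p["cx"])/p["fx"]*D,-(v-p["cy"])/p["fy"]*D,-D],-1)
    return (X@T[:3,:3].T+T[:3,3])[D>0]
for n,D in(("top",d),("scene",sd)):
    q=cloud(n,D)
    h=q[(np.abs(q[:,0]-.5)<.06)&(np.abs(q[:,1]+.3)<.06)]
    for lo,hi in((.03,.05),(.052,.061),(.063,.075)):
        k=h[(h[:,2]>lo)&(h[:,2]<hi)];print(n,lo,len(k),k.mean(0).round(4) if len(k) else "")
    k=q[(np.hypot(*(q[:,:2]-c).T)<.07)&(q[:,2]>.087)]
    if len(k): 
        e=np.linalg.svd(k[:,:2]-k[:,:2].mean(0))[2][0];print("lever",len(k),k.mean(0),np.degrees(np.arctan2(e[1],e[0])),k[:,2].max())
E
```

```text
centre [0.57681073 0.02646421] yaw deg 8.579967142932203 res [ 0.0008  0.0002 -0.0011 -0.      0.0002 -0.0002 -0.0008 -0.0002  0.0004
 -0.0004  0.0003  0.      0.0002  0.0007]
1 113.5799671429322 [0.54880872 0.0906194 ]
2 83.5799671429322 [0.58463787 0.09602523]
3 53.579967142932205 [0.61836975 0.08279225]
4 23.5799671429322 [0.64096591 0.05446621]
5 -6.420032857067797 [0.64637175 0.01863706]
6 -36.420032857067795 [ 0.63313877 -0.01509481]
7 -66.4200328570678 [ 0.60481273 -0.03769097]
8 -96.42003285706781 [ 0.56898358 -0.04309681]
tip [0.60751178 0.07238663] 56.235616322082734 0.05523968812845202
button [ 0.49948245 -0.29531498  0.067     ] [ 0.49920529 -0.29505847  0.06836244]
button scene [ 0.50657449 -0.29002354  0.067     ] [ 0.50691505 -0.28971324  0.06765532]
top 0.03 514 [ 0.5028 -0.2909  0.0445]
top 0.052 108 [ 0.4993 -0.2957  0.0565]
top 0.063 76 [ 0.5003 -0.2978  0.0677]
lever 123 [0.59037323 0.04387346 0.09712399] -126.30548511737075 0.10733504177580722
scene 0.03 820 [ 0.5086 -0.2882  0.0431]
scene 0.052 120 [ 0.5079 -0.2883  0.0563]
scene 0.063 91 [ 0.5035 -0.2926  0.0666]
lever 207 [0.59414316 0.04818437 0.09577536] 53.96254220101927 0.10406407661943207
```

>>> send_rows --moves '[0.75,-0.66,0,0,0,0,0.75,-0.66,0,0,0,0,0.75,-0.66,0,0,0,0,0.75,-0.66,0,0,0,0,0.75,-0.66,0,0,0,0,0.75,-0.66,0,0,0,0,0.75,-0.66,0,0,0,0,0.75,-0.66,0,0,0,0,0.75,-0.66,0,0,0,0,0.75,-0.66,0,0,0,0]' --grip -1

```text
time_s: 1.85
tcp_pos: [0.3422, -0.3596, 0.2314]
tool_rot: [3.087, 0.58, 0.0]
ft_force: [0.3, -0.2, -0.1]
opening: 0.0002
gripper_force: 0.0
```

>>> send_rows --moves '[0.75,-0.66,0,0,0,0,0.75,-0.66,0,0,0,0,0.75,-0.66,0,0,0,0,0.75,-0.66,0,0,0,0,0.75,-0.66,0,0,0,0,0.75,-0.66,0,0,0,0,0.75,-0.66,0,0,0,0,0.75,-0.66,0,0,0,0,0.75,-0.66,0,0,0,0,0.75,-0.66,0,0,0,0]'

```text
time_s: 2.85
tcp_pos: [0.457, -0.1377, 0.2314]
tool_rot: [3.087, 0.581, 0.0]
ft_force: [-0.5, -0.6, 0.4]
opening: -0.0001
gripper_force: 0.0
```

>>> send_rows --moves '[0.75,-0.66,0,0,0,0,0.75,-0.66,0,0,0,0,0.75,-0.66,0,0,0,0,0.75,-0.66,0,0,0,0,0.75,-0.66,0,0,0,0,0.75,-0.66,0,0,0,0,0.75,-0.66,0,0,0,0,0.75,-0.66,0,0,0,0,0.75,-0.66,0,0,0,0,0.75,-0.66,0,0,0,0]'

```text
time_s: 3.85
tcp_pos: [0.5717, 0.0843, 0.2313]
tool_rot: [3.087, 0.581, 0.0]
ft_force: [0.4, -0.5, -0.6]
opening: 0.0001
gripper_force: 0.0
```

>>> send_rows --moves '[0,0,0,0,0,-1,0,0,0,0,0,-1,0,0,0,0,0,-1,0,0,0,0,0,-1,0,0,0,0,0,-1,0,0,0,0,0,-1,0,0,0,0,0,-1,0,0,0,0,0,-1,0,0,0,0,0,-1,0,0,0,0,0,-1]'

```text
time_s: 4.85
tcp_pos: [0.5713, 0.0832, 0.2313]
tool_rot: [-2.379, -2.052, -0.0]
ft_force: [-0.2, 0.7, -0.7]
opening: -0.0003
gripper_force: 0.0
```

>>> send_rows --moves '[0,0,0,0,0,-1,0,0,0,0,0,-1,0,0,0,0,0,-1,0,0,0,0,0,-1,0,0,0,0,0,-1,0,0,0,0,0,-1,0,0,0,0,0,-1,0,0,0,0,0,-1,0,0,0,0,0,-1,0,0,0,0,0,-1]'

```text
time_s: 5.85
tcp_pos: [0.5713, 0.0832, 0.2313]
tool_rot: [1.034, 2.966, 0.0]
ft_force: [0.2, 0.0, -0.1]
opening: -0.0003
gripper_force: 0.0
```

>>> send_rows --moves '[0,0,0.8,0,0,0,0,0,0.8,0,0,0,0,0,0.8,0,0,0,0,0,0.8,0,0,0,0,0,0.8,0,0,0,0,0,0.8,0,0,0,0,0,0.6,0,0,0,0,0,0.4,0,0,0,0,0,0.3,0,0,0,0,0,0.1,0,0,0.3]'

```text
time_s: 6.85
tcp_pos: [0.5713, 0.0832, 0.0758]
tool_rot: [-1.087, -2.947, 0.0]
ft_force: [-0.3, -0.5, 1.4]
opening: -0.0001
gripper_force: 0.0
```

```bash
python3 - <<'E'
from h import *
im,d=robot.get_image("scene"); cv2.imwrite("pics/s2.png",cv2.resize(im[205:325,200:360],(800,600),interpolation=cv2.INTER_CUBIC)[:,:,::-1])
print(robot.get_obs()["tcp_pos"],robot.get_obs()["ft_force"])
E
```

```text
[0.57125245 0.08322942 0.07578539] [0.56640903 0.4212915  0.11898591]
```

View pics/s2.png

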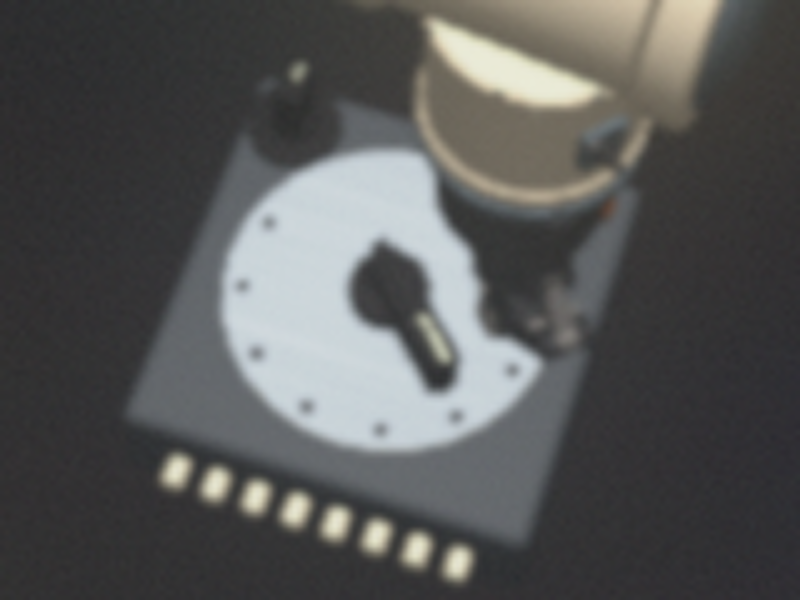

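The picture shows the closed fingers standing left of the lever, clear of it. The lever points at the third mark (456,416), and the sixth dot is at (257,352). Next I approach and sweep clockwise around the axis.

>>> send_rows --moves '[-0.12,0,0,0,0,-0.11,-0.12,0,0,0,0,-0.11,-0.12,0,0,0,0,-0.11,-0.12,0,0,0,0,-0.11,-0.12,0,0,0,0,-0.11,-0.12,0,0,0,0,-0.13,-0.09,0.037,0,0,0,0.5,-0.09,0.037,0,0,0,0.5,-0.09,0.037,0,0,0,0.5,-0.09,0.037,0,0,0,0.5]'

```text
time_s: 7.9
tcp_pos: [0.5946, 0.069, 0.0763]
tool_rot: [-1.29, -2.864, -0.0]
ft_force: [-1.5, 2.8, 1.5]
opening: -0.0003
gripper_force: 1.1
```

```bash
cat > st.py <<'E'
from h import *
from scipy.spatial.transform import Rotation as R
o=robot.get_obs();c=np.array([.5768,.0265]);Rm=R.from_rotvec(o["tool_rot"]).as_matrix()
p=o["tcp_pos"];k=Rm.T@np.r_[p[:2]-c,0]
yaw=np.degrees(np.arctan2(Rm[1,0],Rm[0,0]));print("pos",p,"face angle",yaw-90,"tool-frame offset xy mm",k[:2]*1e3,"F",o["ft_force"],"t",o["time_s"])
E
python3 st.py
```

```text
pos [0.59461296 0.06897569 0.07627857] face angle 41.49724169774149 tool-frame offset xy mm [20.01117839 41.48539572] F [-1.52602878  2.79083202  1.47379499] t 7.9
```

>>> send_rows --moves '[-0.09,0.037,0,0,0,0.5,-0.09,0.037,0,0,0,0.5,-0.09,0.037,0,0,0,0.5,-0.09,0.037,0,0,0,0.5,-0.09,0.037,0,0,0,0.5,-0.09,0.037,0,0,0,0.5,-0.09,0.037,0,0,0,0.5,-0.09,0.037,0,0,0,0.5,-0.09,0.037,0,0,0,0.5,-0.09,0.037,0,0,0,0.5]'

```text
time_s: 8.9
tcp_pos: [0.6132, 0.0536, 0.0763]
tool_rot: [-1.988, -2.433, -0.0]
ft_force: [-0.4, 1.9, -0.4]
opening: 0.0004
gripper_force: 0.9
```

>>> send_rows --moves '[-0.09,0.037,0,0,0,0.5,-0.09,0.037,0,0,0,0.5,-0.09,0.037,0,0,0,0.5,-0.09,0.037,0,0,0,0.5,-0.09,0.037,0,0,0,0.5,-0.09,0.037,0,0,0,0.5,-0.09,0.037,0,0,0,0.5,-0.09,0.037,0,0,0,0.5,-0.09,0.037,0,0,0,0.5,0,0,0,0,0,0]'

```text
time_s: 9.9
tcp_pos: [0.6212, 0.0332, 0.0762]
tool_rot: [-2.5, -1.902, 0.0]
ft_force: [-0.7, 1.4, 0.4]
opening: -0.0001
gripper_force: 0.5
```

```bash
python3 st.py;  python3 - <<'E'
from h import *
im,d=robot.get_image("scene"); cv2.imwrite("pics/s3.png",cv2.resize(im[205:325,200:360],(800,600),interpolation=cv2.INTER_CUBIC)[:,:,::-1])
E
```

```text
pos [0.62120238 0.03321241 0.07622989] face angle -15.455659898311097 tool-frame offset xy mm [18.30257599 41.00784531] F [-0.68806713  1.37534711  0.39951582] t 9.9
```

View pics/s3.png

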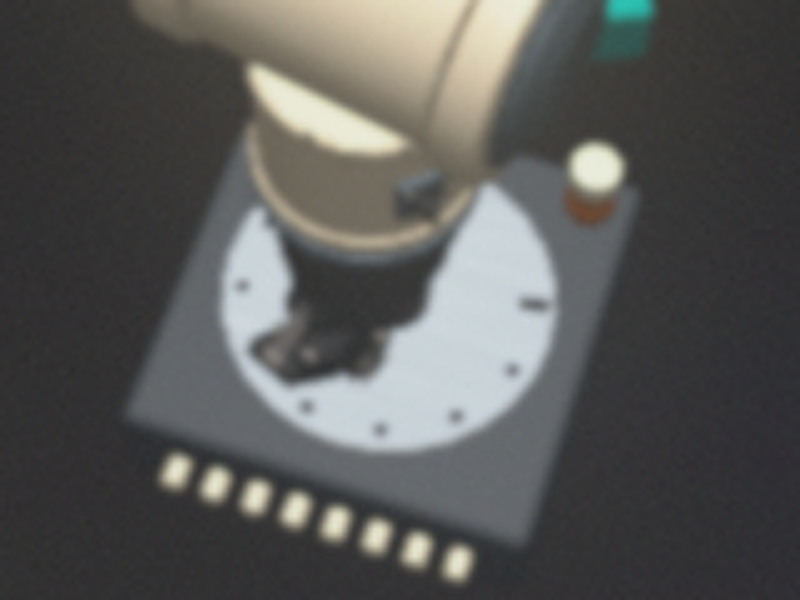

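The lever is between the fifth and sixth clicks and still pushing back. I'll nudge it further.

>>> send_rows --moves '[-0.07,0.03,0,0,0,0.4,-0.07,0.03,0,0,0,0.4,-0.07,0.03,0,0,0,0.4,-0.07,0.03,0,0,0,0.4,-0.07,0.03,0,0,0,0.4,0,0,0,0,0,0,0,0,0,0,0,0,0,0,0,0,0,0,0,0,0,0,0,0,0,0,0,0,0,0]'

```text
time_s: 10.95
tcp_pos: [0.6217, 0.024, 0.0763]
tool_rot: [2.684, 1.633, 0.0]
ft_force: [-0.2, -0.2, -0.2]
opening: 0.0
gripper_force: 0.0
```

```bash
python3 st.py
```

```text
pos [0.62167984 0.02399902 0.07628584] face angle -27.381067495853202 tool-frame offset xy mm [18.41973885 41.00205069] F [-0.15256589 -0.20182811 -0.1647807 ] t 10.95
```

The force has dropped to zero, so the lever has snapped over. I'll retreat, lift and check.

>>> send_rows --moves '[0.3,0,0,0,0,0,0.3,0,0,0,0,0,0.2,0,-0.3,0,0,0,0,0,-0.8,0,0,0,0,0,-0.9,0,0,0,0,0,-0.9,0,0,0,0,0,-0.9,0,0,0,0,0,-0.9,0,0,0,0,0,-0.9,0,0,0,0,0,-0.6,0,0,0]'

```text
time_s: 11.95
tcp_pos: [0.6314, 0.0422, 0.2337]
tool_rot: [2.683, 1.632, 0.003]
ft_force: [0.1, -0.5, -0.6]
opening: -0.0001
gripper_force: 0.0
```

```bash
python3 st.py;  python3 - <<'E'
from h import *
im,d=robot.get_image("scene"); cv2.imwrite("pics/s4.png",cv2.resize(im[175:325,160:360],(800,600),interpolation=cv2.INTER_CUBIC)[:,:,::-1])
v,u=np.mgrid[:420,:560];p=robot.camera_params("scene");T=np.array(p["cam_to_world"])
q=np.stack([(u-p["cx"])/p["fx"]*d,-(v-p["cy"])/p["fy"]*d,-d],-1)@T[:3,:3].T+T[:3,3]
c=np.array([.5768,.0265]);k=q[(np.hypot(q[...,0]-c[0],q[...,1]-c[1])<.07)&(q[...,2]>.085)&(q[...,2]<.11)]
m=k[:,:2].mean(0)-c;e=np.linalg.svd(k[:,:2]-k[:,:2].mean(0))[2][0];print(len(k),np.degrees(np.arctan2(m[1],m[0])),np.degrees(np.arctan2(e[1],e[0])))
E
```

```text
pos [0.63140084 0.04216443 0.23366738] face angle -27.391673533092188 tool-frame offset xy mm [39.02839901 41.27223218] F [ 0.0657468  -0.49511803 -0.5920746 ] t 11.95
228 -22.709047489729983 -35.73386320836585
```

View pics/s4.png

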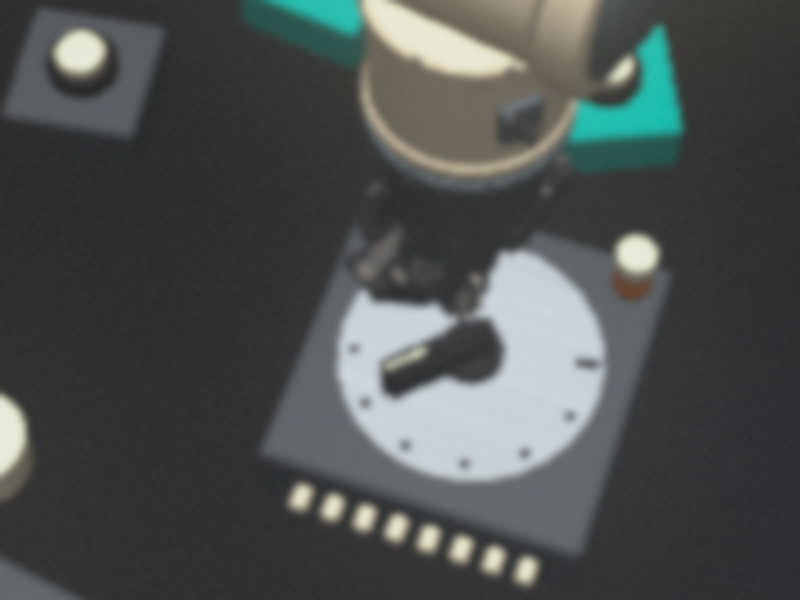

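The lever now points at the sixth dot (365,402); depth gives −35.7° against −36.4° nominal. Next is the grey start box, with its button at about (0.502, −0.295).

>>> send_rows --moves '[-0.72,0.08,0,0,0,0,-0.72,0.08,0,0,0,0,-0.72,0.08,0,0,0,0,-0.72,0.08,0,0,0,0,-0.72,0.08,0,0,0,0,-0.72,0.08,0,0,0,0,-0.72,0.08,0,0,0,0,-0.72,0.08,0,0,0,0,-0.72,0.08,0,0,0,0,-0.72,0.08,0,0,0,0]'

```text
time_s: 13.0
tcp_pos: [0.565, -0.1288, 0.2312]
tool_rot: [-2.685, -1.631, 0.0]
ft_force: [-0.1, 0.7, -0.5]
opening: -0.0003
gripper_force: 0.0
```

>>> send_rows --moves '[-0.72,0.08,0,0,0,0,-0.72,0.08,0,0,0,0,-0.72,0.08,0,0,0,0,-0.72,0.08,0,0,0,0,-0.72,0.08,0,0,0,0,-0.72,0.08,0,0,0,0,-0.72,0.08,0,0,0,0,-0.72,0.08,0,0,0,0,-0.72,0.08,0,0,0,0,-0.72,0.08,0,0,0,0]'

```text
time_s: 14.0
tcp_pos: [0.4996, -0.2977, 0.2312]
tool_rot: [-2.685, -1.631, 0.0]
ft_force: [0.3, -0.6, -0.7]
opening: -0.0002
gripper_force: 0.0
```

>>> send_rows --moves '[0,0,0.8,0,0,0,0,0,0.8,0,0,0,0,0,0.8,0,0,0,0,0,0.8,0,0,0,0,0,0.8,0,0,0,0,0,0.8,0,0,0,0,0,0.7,0,0,0,0,0,0.4,0,0,0,0,0,0.2,0,0,0,0,0,0,0,0,0]'

```text
time_s: 15.0
tcp_pos: [0.5003, -0.2966, 0.0786]
tool_rot: [-2.684, -1.631, 0.0]
ft_force: [-0.3, -0.3, 0.2]
opening: 0.0001
gripper_force: 0.0
```

```bash
python3 st.py;  python3 - <<'E'
from h import *
im,d=robot.get_image("scene"); cv2.imwrite("pics/s5.png",cv2.resize(im[150:240,120:240],(800,600),interpolation=cv2.INTER_CUBIC)[:,:,::-1])
E
```

```text
pos [ 0.50034807 -0.29655441  0.07861213] face angle -27.431681782058774 tool-frame offset xy mm [-321.95111684   80.97238752] F [-0.28725906 -0.32160399  0.24310219] t 15.0
```

View pics/s5.png

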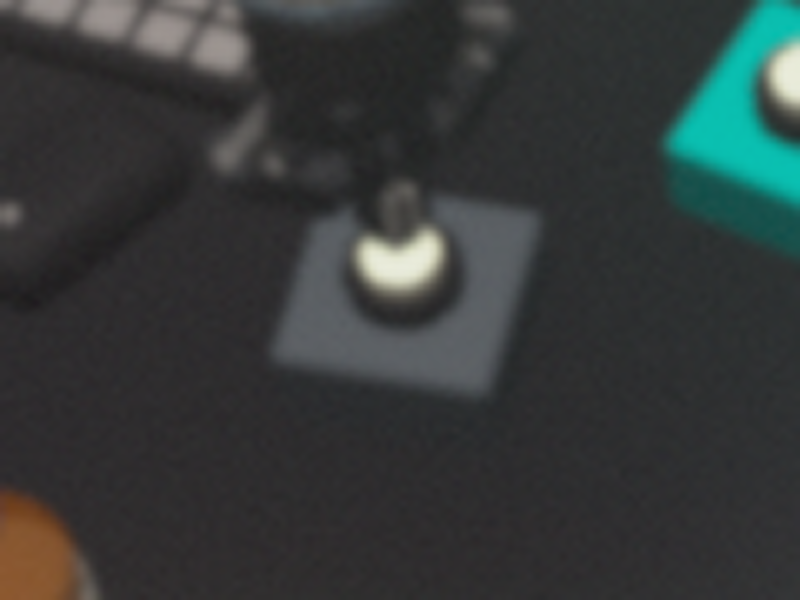

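The fingertip is centred over the grey box's white button, at about (400,255). I'll press slowly.

>>> send_rows --moves '[0,0,0.1,0,0,0,0,0,0.1,0,0,0,0,0,0.1,0,0,0,0,0,0.1,0,0,0,0,0,0.08,0,0,0,0,0,0.06,0,0,0,0,0,0.06,0,0,0,0,0,0.04,0,0,0,0,0,0,0,0,0,0,0,0,0,0,0]'

```text
time_s: 16.05
tcp_pos: [0.5006, -0.2963, 0.0628]
tool_rot: [-2.685, -1.632, -0.0]
ft_force: [-0.3, 1.2, 3.8]
opening: 0.0002
gripper_force: 1.9
```

```bash
python3 st.py
```

```text
pos [ 0.50058312 -0.29630681  0.06284469] face angle -27.41912136627588 tool-frame offset xy mm [-321.64083012   80.99644897] F [-0.31113812  1.19936197  3.75015574] t 16.05
```

>>> send_rows --moves '[0,0,0.03,0,0,0,0,0,0.03,0,0,0,0,0,0.02,0,0,0,0,0,0.01,0,0,0,0,0,0,0,0,0,0,0,0,0,0,0,0,0,0,0,0,0,0,0,0,0,0,0,0,0,0,0,0,0,0,0,0,0,0,0]'

```text
time_s: 17.05
tcp_pos: [0.5007, -0.2963, 0.0609]
tool_rot: [2.684, 1.632, 0.0]
ft_force: [-2.4, 2.3, 12.6]
opening: -0.0002
gripper_force: 6.1
```

```bash
python3 st.py
```

```text
pos [ 0.50065538 -0.29632532  0.06092389] face angle -27.417809462387943 tool-frame offset xy mm [-321.62584057   81.06174243] F [-2.42860662  2.33593647 12.64445788] t 17.05
```

12.6 N at z = 0.0609 means the button is at its stop. I'll lift off and verify.

>>> send_rows --moves '[0,0,-0.1,0,0,0,0,0,-0.3,0,0,0,0,0,-0.6,0,0,0,0,0,-0.8,0,0,0,0,0,-0.8,0,0,0,0,0,-0.8,0,0,0,0,0,-0.8,0,0,0,0,0,-0.8,0,0,0,0,0,-0.6,0,0,0,0,0,0,0,0,0]'

```text
time_s: 18.05
tcp_pos: [0.5014, -0.2969, 0.2026]
tool_rot: [2.682, 1.63, 0.002]
ft_force: [-0.2, 0.3, -0.3]
opening: 0.0
gripper_force: 0.0
```

```bash
python3 st.py;  python3 - <<'E'
from h import *
im,d=robot.get_image("scene"); cv2.imwrite("pics/s6.png",cv2.resize(im[150:330,120:360],(800,600),interpolation=cv2.INTER_CUBIC)[:,:,::-1])
v,u=np.mgrid[:420,:560];p=robot.camera_params("scene");T=np.array(p["cam_to_world"])
q=np.stack([(u-p["cx"])/p["fx"]*d,-(v-p["cy"])/p["fy"]*d,-d],-1)@T[:3,:3].T+T[:3,3]
c=np.array([.5768,.0265]);k=q[(np.hypot(q[...,0]-c[0],q[...,1]-c[1])<.07)&(q[...,2]>.085)&(q[...,2]<.11)]
e=np.linalg.svd(k[:,:2]-k[:,:2].mean(0))[2][0];print(len(k),np.degrees(np.arctan2(e[1],e[0])))
E
```

```text
pos [ 0.50138665 -0.29694085  0.20264621] face angle -27.41842934071734 tool-frame offset xy mm [-321.83455825   81.99668384] F [-0.20848659  0.34582527 -0.28034165] t 18.05
226 -35.69946028355136
```

View pics/s6.png

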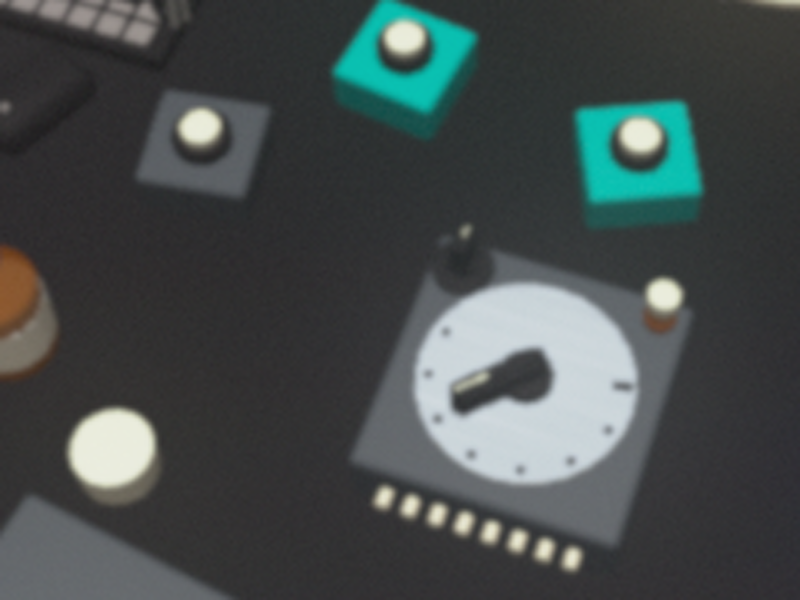

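The lever stands at the sixth dot (438,418), the button at (200,127) is up again, and nothing else has moved. I'm handing the job in.

```bash
python3 -c "
from workcell import robot
print(robot.finish_job())"
```

```text
the job is handed in; nothing more can be done
None
```

The lever is seated in the sixth click, and the start button was then pressed to its stop and came back up. I handed the job in at about 18 s; no verdict was returned.

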